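# Ease the sagging bolt of the battery cage past its bent keeper and hold the gate ajar

### The arm

A 6-joint arm with a two-finger parallel gripper is mounted at the origin on the work surface. World frame = base frame: x ahead of the robot, y to its left, z up, the work surface at z = 0. Lengths are in mm, angles in rad, forces in N, time in s.
With the tool pointing down it reaches from about 425 to 925 mm from the base axis. Payload 12.5 kg.
Tool frame: the origin (TCP) lies midway between the tips of the shut fingers; the grasp point (between the pads) lies 19 mm behind it (bot.grasp_offset is the distance from the TCP to the grasp point, in mm); z points along the fingers, y is the line along which they close (so a half turn about z gives the same grasp; the last joint's range is limited). The gripper opens to 85 mm and grips with 20 to 120 N. Pads are 22 mm wide; open, the fingers measure 114 mm over their backs; the gripper's body (76 mm by 85 mm) begins 54 mm behind the grasp point. The pads swing forward as they close: fully open they stand 13 mm farther back than shut.
Start: joints at [-1.423, 0.491, 1.559, -0, 1.092, -0.106], TCP at [156.95, -604.989, 231.327] pointing down, gripper open.
Joint ranges: [-3.1, 3.1], [-0.84, 2.19], [0.05, 2.79], [-1.13, 4.28], [0.06, 2.93], [-2.69, 2.69]. Speed limits (rad/s): [2.22, 2.22, 2.79, 3.14, 3.14, 3.14].

### API

Orientations are given as a unit quaternion [w, x, y, z].
In Python, from bench import sensors, capture, workorder, bot gives the robot as it stands. The module is installed in compiled form; this text tells all that it offers.
- The arm moves only by the tool apply_moves, never from a script. Its argument "plan" is text: rows parted by semicolons, each of 7 numbers parted by spaces: the gripper command: -1 is fully open, 1 is shut, values between are in proportion, then the shift along the tool's x, y, z in m, then the turn, a rotation vector about the tool's x, y, z in rad. In form: grip dx dy dz ax ay az; .... A call has 1 to 12 rows; each row is the pose to reach, as a shift and turn from the pose commanded when the call began, along the tool's axes at that moment; what a row does not reach only later rows make up. A row lasts 1/8 s, in which the tool goes at most 62.5 mm and 10.7 degrees, less where a joint would pass 70% of its speed; a pose out of reach is approached as far as the arm can. A call with a gripper value outside its range is refused whole. The fingers move at their own pace and stop on an object; "newtons" is the grip in N (left out, the last holds). Time passes only in rows, so rows that repeat a pose let the fingers close. It gives the time, the measured TCP pose, the force, the opening and the grip force at its end, in the units of the state.
- sensors.read_state(): the state, without advancing time (a new reading comes with each control period).
- capture(name): name is "scene" or "top" or "wrist"; returns a dict with "frame" (400x640x3 uint8, blue, green, red), "mtx" (3x3 intrinsics, pixels), "origin" and "attitude" of the camera in the world. Camera axes: x right, y down, z forward; pixel columns grow to the right and rows downward; lengths in mm; the calibration is good to about 2 mm. A picture is of the moment at which its call begins. There is no depth.
- workorder.finish_job(): hands the job in; it is judged then, once.
The state is a dict: "clock": time; "qpos": joint angles; "joint_velocities": joint speeds; "joint_torque": joint torques, N m; "position": TCP position; "eef_rot": TCP orientation; "wrist_force": force on the tool from outside, world axes, zero at the start; "ft_torque": the same for the moment, N m; "opening": finger opening in mm; "gripper_force": force on a finger pad.
Only numpy, scipy, OpenCV 4.12 (cv2) and the standard library are available. Lean on these libraries where they do the work, as an engineer would, in place of code of your own. Each camera call takes 0.05 s, during which the arm holds its last target. There are 200 camera calls.

### The job

I need to reach into the wire battery cage: take its barrel bolt by the knob, lift the sagging bolt so that its nose clears the bent-up lip of the keeper while you draw it back, and do it gently - do not wrench the keeper any further. Draw the bolt right out of the keeper, then pull the gate about 12 cm open at its free edge and keep it there: finish while still holding it ajar, because its spring hinges would shut it again. Leave the other things on the bench where they are.

Things in the scene. Friction and masses are not known exactly. Their poses are not given: they have to be found in the camera images.
- cage: bench-top battery cage of dark angle steel and wire mesh, 240 mm deep (x), 460 mm wide (y), 240 mm high, fixed. Origin at the centre of its underside; its own -x is its front, facing the robot, +z up. The front (120 mm before the origin) is filled by the gate
- gate_hinge (a point): point on the upright hinge axis of the gate, at the cage's front left corner, 205 mm above the bench; axes as the cage's. The gate opens towards the robot, turning clockwise seen from above
- gate (a joint): angle of the gate: 0 shut, grows as it opens (rad), to 1.3. Spring hinges push it shut with about 0.7 N m at 0, 0.9 N m at 0.3. It cannot open while the bolt is in the keeper
- gate_edge (a point): upper front corner of the gate's free edge, 234 mm above the bench and 406 mm from the hinge axis; own -x is the way the gate's front looks, own +y runs along the gate to the hinge. The gate is a mesh leaf in a 20 mm thick steel frame, flush with the cage's front posts when shut
- bolt_knob (a point): centre of the bolt's knob: a plain steel cylinder 22 mm in diameter, 36 mm long, pointing straight out of the gate (its own -x), centre 50 mm before the gate's face and about 197 mm above the bench (37 mm below the gate's top edge). 50 mm or more are free either side of it along the gate. Own +y: the way the bolt is drawn, towards the hinge (to the left seen from the robot)
- bolt (a joint): draw of the bolt along its length: 0 fully shot, grows as it is drawn, stop at 0.065 m. Found at 0 to 0.008. At 0.0135 the nose strikes the lip unless it is lifted; at 0.041 the nose is out of the keeper. Friction about 3 N
- bolt_lift (a joint): lift of the sagging bolt about its rear guide (230 mm from the knob when fully shot): 0 as it hangs, nose down by 0.035 rad; grows as nose and knob rise, stop at 0.062 (knob up 14 mm; 11 mm when drawn back). The nose clears the lip above 0.020 (knob up 4.6 mm). The bolt weighs about 0.55 kg (5 N at the knob) and falls back if let go
- bolt_nose (a point): centre of the end face of the bolt, a steel rod of 16 mm diameter; own +y runs along the rod towards the knob (140 mm away along the rod). From 22 to 44 mm behind the end its underside has a notch 7 mm deep, which hangs over the keeper's lip
- keeper: the keeper: a steel strap loop on the right front post, 16 mm wide, round the bolt's nose, opening 50 mm high; its lower leg is bent up into a lip at the side of the gate. Origin on the post's face, 205 mm above the bench; axes as the cage's
- keeper_lip (a point): top edge of the bent-up lip, 192 mm above the bench; the lip is 5 mm thick along y
- spray_can: blue-labelled can, 66 mm across, 170 mm tall, standing right of the cage; origin at the centre of its underside
- hammer: hammer of 280 mm, lying on the bench front left of the cage, its handle to its own -x
- screwdriver: screwdriver of 200 mm, lying left of the cage, handle to its own -x
- cassette: cassette of five bicycle sprockets, 102 mm across, 25 mm thick, lying flat, front right of the cage
- pedal: black bicycle pedal, 84 x 90 mm, 22 mm high, lying front right of the gate
- tape_roll: yellow roll of tape, 96 mm across, 25 mm high, lying flat in front of the gate's hinge side
- lube_bottle: white bottle, 44 mm across, 120 mm tall, standing front left of the cage

How it is judged:
By the outcome, as a careful person would: the job done as asked, in the order asked, and still so for the second after the job is handed in, while the arm keeps its last pose, push and grip.
It also fails if it takes over 38 s, if anything falls off the work surface, if the arm or the gripper's body presses on something with over 40 N, if the wrist force passes 120 N, or if a joint passes its speed limit or range.

## Working session

There is one attempt and no reset: what is moved stays moved. The work goes in short steps, Python scripts to look and compute and a tool call to move; the robot and the scene stay as the last step left them, time stands still between calls to the robot, and variables do not carry over. Pictures are saved under pics/ and viewed, at most 10 in all, crops included, and the job is handed in when it is done.

Besides the shell and the picture viewer there is one more tool, called after "Emit:" as name(argument=value, ...) on one line, values as JSON. apply_moves: Moves the arm, as the interface text tells. Its arguments: {"type":"object","properties":{"plan":{"type":"string"},"newtons":{"type":"number"}},"required":["plan"]}

```bash
mkdir -p pics; ls; python3 - <<'E'
from bench import sensors, capture, workorder, bot
import cv2,numpy as np
s=sensors.read_state();print({k:np.round(v,3).tolist() for k,v in s.items()})
for n in("scene","top"):
    c=capture(n);cv2.imwrite(f"pics/{n}0.png",c["frame"]);print(n,c["mtx"].tolist(),c["origin"],c["attitude"])
print(bot.grasp_offset,dir(bot))
E
```

```text
pics
{'clock': 0.0, 'qpos': [-1.423, 0.492, 1.559, 0.0, 1.092, -0.106], 'joint_velocities': [-0.0, -0.002, 0.002, -0.0, -0.001, -0.0], 'joint_torque': [0.0, -61.845, -26.16, -0.0, 0.004, 0.0], 'position': [156.921, -604.727, 230.678], 'eef_rot': [-0.001, 0.992, 0.127, -0.0], 'wrist_force': [0.054, 1.237, 0.015], 'ft_torque': [0.015, 0.006, -0.062], 'gripper_force': 0.0, 'opening': 85.392}
scene [[450.00061197167287, 0.0, 317.46713305069176], [0.0, 450.00061197167287, 203.04935577894148], [0.0, 0.0, 1.0]] [ 468.00091389 -674.41566199 1113.82295133] [-0.30025482  0.95064421 -0.07574971  0.0196116 ]
top [[483.1793922330571, 0.0, 325.3113701668781], [0.0, 483.1793922330571, 197.01770632538356], [0.0, 0.0, 1.0]] [ 510.88732541   12.66432512 1379.65416981] [ 0.01530383 -0.7047709   0.70894338 -0.02151877]
18.700000000000003 ['PlanningError', '__class__', '__delattr__', '__dict__', '__dir__', '__doc__', '__eq__', '__format__', '__ge__', '__getattribute__', '__getstate__', '__gt__', '__hash__', '__init__', '__init_subclass__', '__le__', '__lt__', '__module__', '__ne__', '__new__', '__reduce__', '__reduce_ex__', '__repr__', '__setattr__', '__sizeof__', '__str__', '__subclasshook__', '__weakref__', 'grasp_offset']
```

View pics/scene0.png

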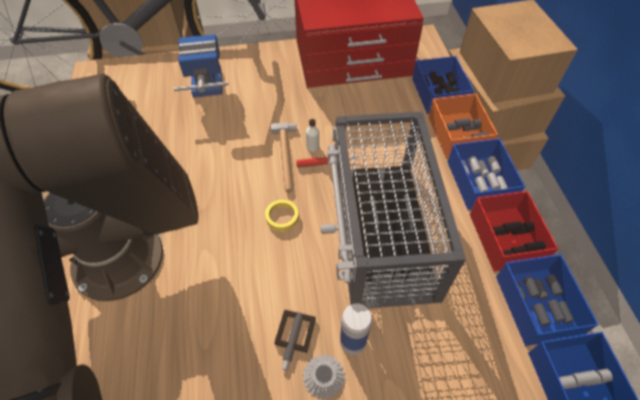

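View pics/top0.png

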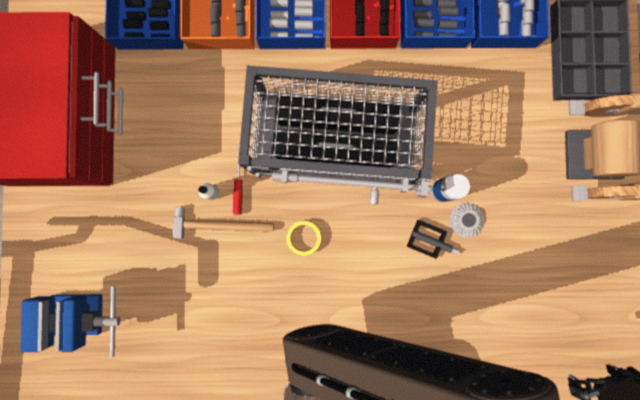

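The scene view shows the cage with the knob near (328,229). In the top view the knob is at about (375,197) and the front rim runs from (240,175) to (430,190). I'll take enlarged crops next.

```bash
cat > h.py <<'E'
from bench import sensors, capture, workorder, bot
import cv2,numpy as np
from scipy.spatial.transform import Rotation as R
def rot(q): return R.from_quat(np.roll(q,-1))
def ray(c,uv):
    d=np.linalg.inv(c["mtx"])@[uv[0],uv[1],1]; d=rot(c["attitude"]).as_matrix()@d
    return np.array(c["origin"]),d/np.linalg.norm(d)
def onz(c,uv,z):
    o,d=ray(c,uv); return o+d*(z-o[2])/d[2]
def tri(c1,u1,c2,u2):
    A=[];b=[]
    for c,u in((c1,u1),(c2,u2)):
        o,d=ray(c,u);P=np.eye(3)-np.outer(d,d);A.append(P);b.append(P@o)
    return np.linalg.lstsq(np.vstack(A),np.hstack(b),rcond=None)[0]
def proj(c,p):
    q=c["mtx"]@(rot(c["attitude"]).as_matrix().T@(np.array(p)-c["origin"]));return q[:2]/q[2]
E
python3 - <<'E'
from h import *
t=capture("top");s=capture("scene")
a=cv2.resize(t["frame"][150:220,230:470],None,fx=3.3,fy=3.3,interpolation=cv2.INTER_CUBIC)
b=cv2.resize(s["frame"][135:285,310:370],None,fx=2.3,fy=2.3,interpolation=cv2.INTER_CUBIC)
b2=cv2.resize(s["frame"][210:290,310:370],None,fx=4.3,fy=4.3,interpolation=cv2.INTER_CUBIC)
H=np.zeros((600,800,3),np.uint8);H[:a.shape[0],:a.shape[1]]=a;H[240:240+b.shape[0],:b.shape[1]]=b;H[240:240+b2.shape[0],200:200+b2.shape[1]]=b2
cv2.imwrite("pics/c1.png",H)
for uv in((240,172),(430,185),(247,67),(436,80)):print(onz(t,uv,240).round(1))
print(onz(t,(375,197),197),tri(t,(375,197),s,(328,229)))
E
```

```text
[630.7 203.8 240. ]
[ 597.4 -245.8  240. ]
[882.8 187.9 240. ]
[ 849.6 -264.6  240. ]
[ 571.85897455 -119.82479782  197.        ] [ 572.50741896 -119.52597129  200.36600119]
```

View pics/c1.png

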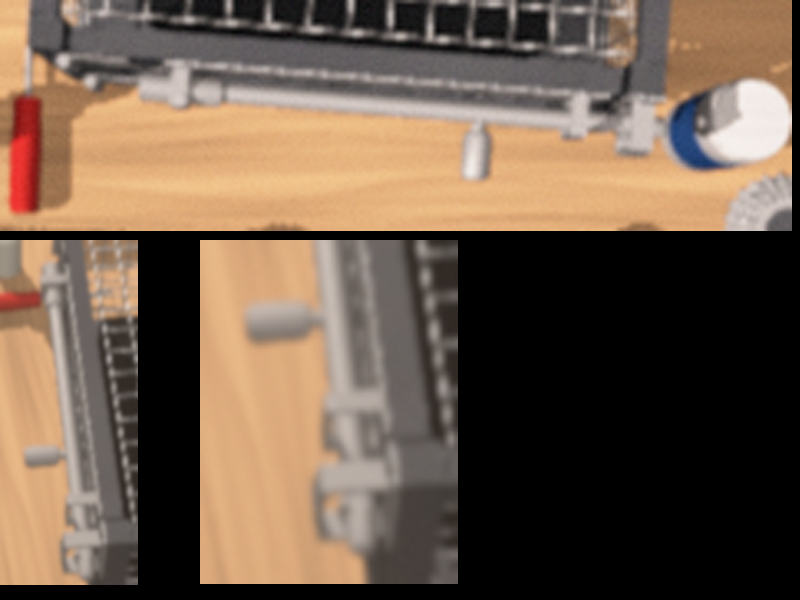

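```bash
cat >> h.py <<'E'
def rel(p,yaw,st=None):
    "shift (m) and turn for tool down, tool y along +-cage y"
    st=st or sensors.read_state(); T=rot(st["eef_rot"]); best=None
    for sg in(1,-1):
        y=sg*np.array([-np.sin(yaw),np.cos(yaw),0]);z=np.array([0,0,-1.]);x=np.cross(y,z)
        rv=(T.inv()*R.from_matrix(np.c_[x,y,z])).as_rotvec()
        if best is None or np.linalg.norm(rv)<np.linalg.norm(best):best=rv
    return (T.inv().apply(np.array(p)-st["position"])/1000).round(4),best.round(4)
E
python3 - <<'E'
from h import *
t=capture("top")
L=onz(t,(240.6,165),240);Rr=onz(t,(417.9,179.4),240);print(L,Rr,np.degrees(np.arctan2(-(L-Rr)[0],(L-Rr)[1])))
print(rel([572,-119,330],-0.075)); print(rot(sensors.read_state()["eef_rot"]).as_matrix().round(3))
E
```

```text
[647.27820827 202.47420499 240.        ] [ 610.83775575 -217.26973113  240.        ] -4.961744733032024
(array([ 0.5238, -0.3662, -0.0988]), array([-0.0005,  0.    ,  0.3288]))
[[ 0.968  0.251 -0.   ]
 [ 0.251 -0.968  0.   ]
 [ 0.    -0.    -1.   ]]
```

Emit:
apply_moves(plan="-1 0.02 -0.01 -0.06 0 0 0; -1 0.07 -0.05 -0.099 0 0 0.05; -1 0.12 -0.084 -0.099 0 0 0.1; -1 0.17 -0.12 -0.099 0 0 0.15; -1 0.22 -0.155 -0.099 0 0 0.2; -1 0.27 -0.19 -0.099 0 0 0.25; -1 0.32 -0.225 -0.099 0 0 0.3; -1 0.37 -0.26 -0.099 0 0 0.33; -1 0.42 -0.295 -0.099 0 0 0.33; -1 0.47 -0.33 -0.099 0 0 0.33; -1 0.524 -0.366 -0.099 0 0 0.33; -1 0.524 -0.366 -0.099 0 0 0.33")

```text
clock: 1.75
position: [574.0, -116.1, 329.7]
eef_rot: [-0.0, 0.999, -0.036, -0.0]
wrist_force: [-1.3, -0.6, 0.4]
opening: 85.2
gripper_force: 0.0
```

```bash
python3 - <<'E'
from h import *
s=sensors.read_state();print(s["position"],s["clock"],s["wrist_force"],s["qpos"].round(3) if hasattr(s["qpos"],'round') else s["qpos"])
c=capture("wrist");cv2.imwrite("pics/w1.png",c["frame"]);print(proj(c,[572,-119,197]),c["origin"])
E
```

```text
[ 573.96581624 -116.07131687  329.68532801] 1.75 [-1.29254379 -0.57610922  0.35790013] [-0.312  0.352  1.519  0.     1.271  1.33 ]
[319.08762428 194.74180325] [ 647.49434572 -121.95575736  473.68446073]
```

View pics/w1.png

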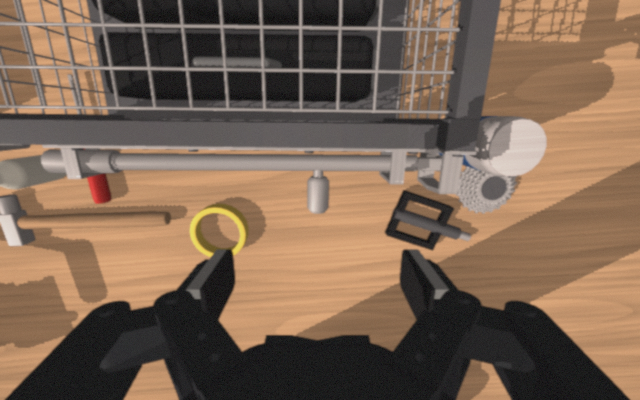

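The wrist view shows the knob at (318,194), within 1 px of the prediction of (319,195), and the gate edge runs parallel to the image rows. I'll descend now.

Emit:
apply_moves(plan="-0.4 0 0 0.04 0 0 0; -0.4 0 0 0.08 0 0 0; -0.4 0 0 0.11 0 0 0; -0.4 0 0 0.13 0 0 0; -0.4 0 0 0.15 0 0 0; -0.4 0 0 0.15 0 0 0; -0.4 0 0 0.15 0 0 0", newtons=40)

```text
clock: 2.68
position: [572.3, -119.9, 181.2]
eef_rot: [0.0, 0.999, -0.039, 0.0]
wrist_force: [0.6, -0.0, 0.0]
opening: 60.0
gripper_force: 0.0
```

```bash
python3 - <<'E'
from h import *
s=sensors.read_state();print(s["position"],s["clock"],s["wrist_force"],s["eef_rot"])
c=capture("wrist");cv2.imwrite("pics/w2.png",c["frame"]);print(proj(c,[572,-119.5,198]),proj(c,s["position"]))
E
```

```text
[ 572.2543489  -119.93222371  181.18823302] 2.675 [ 0.57282459 -0.01525687  0.01711325] [ 2.12525242e-04  9.99257287e-01 -3.85307070e-02  4.61338538e-04]
[314.66243375 269.49764122] [315.57818178 253.66521817]
```

View pics/w2.png

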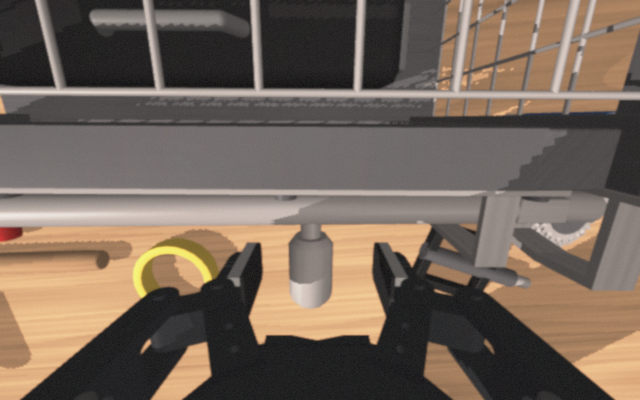

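The knob sits between the pads, at u≈311 against a pad middle of about 316. I'll shift 2 mm left and close.

Emit:
apply_moves(plan="-0.4 0 -0.002 0.003 0 0 0; 1 0 -0.002 0.003 0 0 0; 1 0 -0.002 0.003 0 0 0; 1 0 -0.002 0.003 0 0 0; 1 0 -0.002 0.003 0 0 0; 1 0 -0.002 0.003 0 0 0; 1 0 -0.002 0.003 0 0 0; 1 0 -0.002 0.003 0 0 0", newtons=50)

```text
clock: 3.72
position: [572.5, -117.1, 177.5]
eef_rot: [0.0, 0.999, -0.038, 0.0]
wrist_force: [-0.1, 1.7, 4.7]
opening: 20.3
gripper_force: 49.0
```

Emit:
apply_moves(plan="1 0 0 -0.002 0 0 0; 1 0 0 -0.004 0 0 0; 1 0 0 -0.006 0 0 0; 1 0 0 -0.008 0 0 0; 1 0 0 -0.009 0 0 0; 1 0 0 -0.009 0 0 0; 1 0 0 -0.009 0 0 0")

```text
clock: 4.6
position: [572.4, -117.2, 186.3]
eef_rot: [0.0, 0.999, -0.038, -0.0]
wrist_force: [0.7, -1.2, -6.4]
opening: 20.8
gripper_force: 49.1
```

```bash
python3 - <<'E'
from h import *
s=sensors.read_state();print(s["position"],s["wrist_force"],s["ft_torque"],s["opening"])
c=capture("wrist");f=c["frame"];cv2.imwrite("pics/w3.png",f)
E
```

```text
[ 572.37118669 -117.24030834  186.27498962] [ 0.71260756 -1.15985799 -6.37798451] [-0.62150691 -0.0034468  -0.14582584] 20.752971890645924
```

View pics/w3.png

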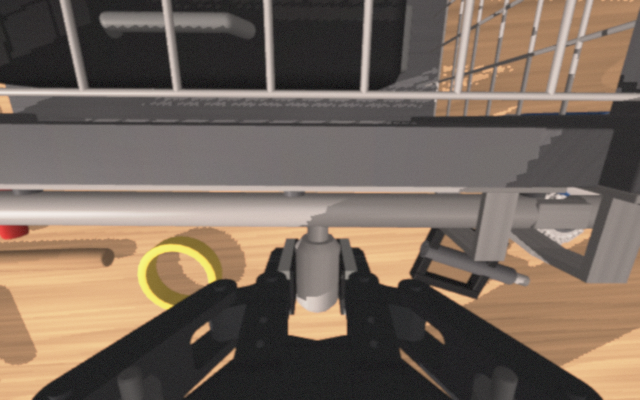

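The knob is held and lifted 9 mm, at about 6 N (roughly the bolt's weight). I'll draw it gently, with a check just past the lip.

Emit:
apply_moves(plan="1 0 -0.003 0 0 0 0; 1 0 -0.006 0 0 0 0; 1 0 -0.009 0 0 0 0; 1 0 -0.012 0 0 0 0; 1 0 -0.015 0 0 0 0; 1 0 -0.018 0 0 0 0")

```text
clock: 5.4
position: [573.8, -99.0, 186.3]
eef_rot: [0.0, 0.999, -0.038, 0.0]
wrist_force: [1.1, -3.0, -6.4]
opening: 20.3
gripper_force: 49.1
```

Only 3 N of friction, and the lip has been cleared. I'll keep drawing.

Emit:
apply_moves(plan="1 0 -0.004 0 0 0 0; 1 0 -0.008 0 0 0 0; 1 0 -0.012 0 0 0 0; 1 0 -0.016 0 0 0 0; 1 0 -0.02 0 0 0 0; 1 0 -0.024 0 0 0 0; 1 0 -0.028 0 0 0 0; 1 0 -0.032 0 0 0 0; 1 0 -0.036 0 0 0 0; 1 0 -0.036 0 0 0 0")

```text
clock: 6.65
position: [576.6, -62.7, 186.3]
eef_rot: [-0.0, 0.999, -0.038, 0.0]
wrist_force: [1.7, 2.0, -6.7]
opening: 20.2
gripper_force: 49.2
```

```bash
python3 - <<'E'
from h import *
s=sensors.read_state();print(s["position"],s["wrist_force"],s["ft_torque"],s["opening"])
c=capture("wrist");f=c["frame"];cv2.imwrite("pics/w4.png",f)
E
```

```text
[576.59803977 -62.68748277 186.27415907] [ 1.73543647  1.97569132 -6.7417532 ] [-0.17312245 -0.2194316  -0.18339348] 20.186507112103175
```

View pics/w4.png

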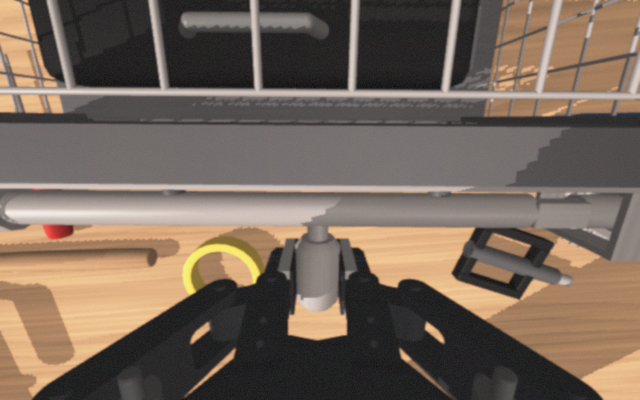

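Drawn 54 mm at low force. In the wrist view the knob is still centred in the pads at about (318,265). Next I'll work out the opening arc and check the pedal's clearance.

```bash
cat >> h.py <<'E'
HG=np.array([644,178.])
def arc(th0,th1,n,p=None,dr=0):
    st=sensors.read_state();T=rot(st["eef_rot"]);p=np.array(st["position"])
    for t in np.linspace(0,th1-th0,n+1)[1:]:
        c,s=np.cos(t),np.sin(t);v=p[:2]-HG;q=HG+[v[0]*c+v[1]*s,-v[0]*s+v[1]*c]
        print((T.inv().apply(np.r_[q-p[:2],0])/1000).round(4),round(t,4))
E
python3 - <<'E'
from h import *
arc(0,.297,12)
t=capture("top")
for uv in((407,240),(417,218),(450,233),(462,252),(440,258)):print(onz(t,uv,20).round())
y=np.array([.073,.997]);x=np.array([.997,-.073])
for th in(0,.297):
    R2=np.array([[np.cos(th),np.sin(th)],[-np.sin(th),np.cos(th)]]);print("edge",HG+R2@(-406*y))
E
```

```text
[-0.0061 -0.0013 -0.    ] 0.0247
[-0.0121 -0.0027 -0.    ] 0.0495
[-0.018  -0.0043 -0.    ] 0.0742
[-0.024 -0.006 -0.   ] 0.099
[-0.0299 -0.0079 -0.    ] 0.1237
[-0.0357 -0.0099 -0.    ] 0.1485
[-0.0415 -0.0121  0.    ] 0.1732
[-0.0473 -0.0144  0.    ] 0.198
[-0.0529 -0.0169  0.    ] 0.2227
[-0.0586 -0.0194  0.    ] 0.2475
[-0.0641 -0.0222  0.    ] 0.2722
[-0.0696 -0.025   0.    ] 0.297
[ 460. -228.   20.]
[ 521. -257.   20.]
[ 478. -350.   20.]
[ 425. -382.   20.]
[ 409. -320.   20.]
edge [ 614.362 -226.782]
edge [ 497.19897401 -200.38649201]
```

Emit:
apply_moves(plan="1 -0.003 -0.0006 0 0 0 0.012; 1 -0.006 -0.0013 0 0 0 0.025; 1 -0.009 -0.002 0 0 0 0.037; 1 -0.012 -0.0027 0 0 0 0.05; 1 -0.015 -0.0035 0 0 0 0.062; 1 -0.018 -0.0043 0 0 0 0.074; 1 -0.021 -0.0051 0 0 0 0.087; 1 -0.024 -0.006 0 0 0 0.099; 1 -0.024 -0.006 0 0 0 0.099")

```text
clock: 7.88
position: [552.8, -55.5, 186.3]
eef_rot: [0.0, 0.996, -0.088, -0.0]
wrist_force: [4.3, 1.5, -5.9]
opening: 20.4
gripper_force: 49.2
```

```bash
python3 - <<'E'
from h import *
s=sensors.read_state();print(s["position"],s["wrist_force"],s["ft_torque"],s["opening"])
arc(.099,.297,8)
E
```

```text
[552.7957258  -55.48418917 186.31048763] [ 4.28261765  1.52703528 -5.8600161 ] [-0.32935869 -0.47758087 -0.13676947] 20.437530224216324
[-0.0061 -0.0013  0.    ] 0.0247
[-0.0121 -0.0027  0.    ] 0.0495
[-0.0181 -0.0043  0.    ] 0.0742
[-0.0241 -0.0061  0.    ] 0.099
[-0.03   -0.0079  0.    ] 0.1237
[-0.0358 -0.01    0.    ] 0.1485
[-0.0416 -0.0121  0.    ] 0.1732
[-0.0474 -0.0145  0.    ] 0.198
```

The pull is 4 N, which matches the hinge springs. I'll go on to 0.297 rad.

Emit:
apply_moves(plan="1 -0.006 -0.0013 0 0 0 0.025; 1 -0.012 -0.0027 0 0 0 0.05; 1 -0.018 -0.0043 0 0 0 0.074; 1 -0.024 -0.0061 0 0 0 0.099; 1 -0.03 -0.0079 0 0 0 0.124; 1 -0.0358 -0.01 0 0 0 0.149; 1 -0.0416 -0.0121 0 0 0 0.173; 1 -0.0474 -0.0145 0 0 0 0.198; 1 -0.0474 -0.0145 0 0 0 0.198; 1 -0.0474 -0.0145 0 0 0 0.198")

```text
clock: 9.12
position: [509.3, -33.0, 186.4]
eef_rot: [0.0, 0.983, -0.185, 0.0]
wrist_force: [0.4, -2.5, -6.7]
opening: 20.3
gripper_force: 49.1
```

```bash
python3 - <<'E'
from h import *
s=sensors.read_state();print(s["position"],s["wrist_force"],s["ft_torque"],s["opening"])
t=capture("top");w=capture("wrist")
y=np.array([.073,.997]);th=.297
R2=np.array([[np.cos(th),np.sin(th)],[-np.sin(th),np.cos(th)]])
for n,z in(("shut",np.eye(2)),("open",R2)):print(n,proj(t,np.r_[HG+z@(-406*y),234]),proj(w,np.r_[HG+z@(-406*y),234]))
a=cv2.resize(t["frame"][140:260,225:475],None,fx=3.2,fy=3.2,interpolation=cv2.INTER_CUBIC);cv2.imwrite("pics/t5.png",a);cv2.imwrite("pics/w5.png",w["frame"])
E
```

```text
[509.25770025 -33.03651957 186.38383349] [ 0.37959781 -2.50647852 -6.71250241] [-7.93452571e-01  1.52685765e-04  1.54201666e-01] 20.256997769626235
shut [421.3568179  178.12758914] [ 927.13741247 -306.58779598]
open [411.05512621 227.44936755] [770.39551109 188.96854492]
```

View pics/t5.png

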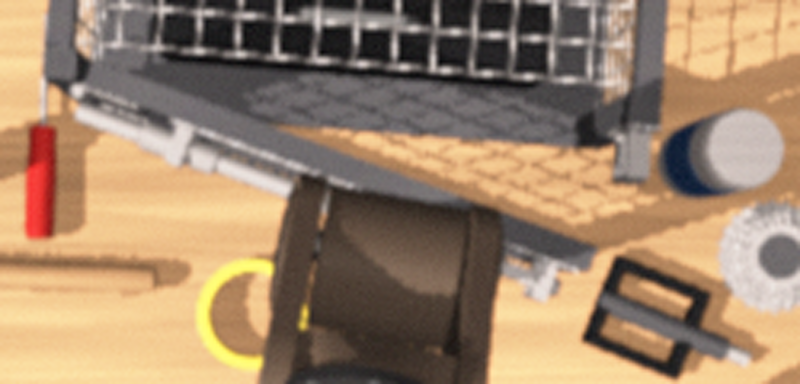

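View pics/w5.png

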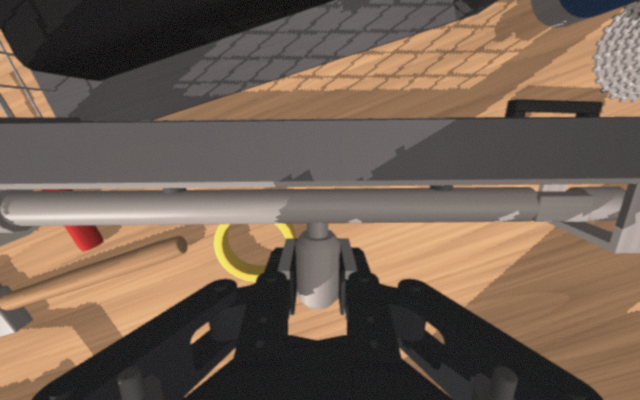

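The top view shows the gate ajar: the free corner is at about (408,224) in full-image pixels, against (420,179) when shut, which is roughly 115–120 mm. The bolt nose is well clear of the keeper, and the wrist view shows the knob still gripped at (318,265). The 73.6 mm the knob travelled, at 250 mm from the hinge, gives 0.296 rad, or about 120 mm at the edge. I'll hand it in.

```bash
python3 -c "
from bench import workorder
print(workorder.finish_job())"
```

```text
the job is handed in; nothing more can be done
None
```

The job is handed in: I lifted the bolt over the lip, drew it about 54 mm, clear of the keeper, and am holding the gate about 12 cm open by its knob; the other things on the bench were not touched.

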